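# Seat the divider comb in the tube rack and lock it with the gauge block

## Task

Take the five-toothed divider comb out of its parking cradle and lower it into the slotted bar of the tube rack so that every tooth enters its own slot and the comb sits fully home; feel for the slots gently, because the bar is clamped up to 6 mm off centre along its length and leaning on it hard would spoil it. Then slide the brass gauge block along its rail until it just touches the end of the comb, let go, and leave everything else on the cart where it is.

Things in the scene. Friction and masses are not known exactly. Their poses are not given: they have to be found in the camera images.
- rack: Tube rack, fixed: dark steel base plate 70 (x) x 270 (y) x 10 mm. Origin on the cart top under the slotted bar's nominal centre; x across the bar, y along its slots towards the rail, z up. A steel rail 12 mm wide, top at 22 mm, runs from y = 70 to 195 mm and carries the brass gauge block; the aluminium slotted bar stands around the origin.
- bar_nominal (a point): On the rack's z axis, at the height of the slotted bar's top (36 mm). Bar 36 (x) x 88 (y) mm; five slots along y at pitch 16 mm, each 8 (y) x 15 (x) mm, 20 mm deep; 8 mm solid lands between and beyond them. Rubber mount: gives 1 mm per 8 N down, per 10 N along y. The bar is central in x but clamped off in y by an unmeasured -6 to +6 mm, so this point is NOT the true middle slot.
- comb: Loose steel comb, 0.11 to 0.22 kg, 12 mm thick (x). Origin: centre of the tooth tips; z up. Five flat square-ended teeth at y = -32, -16, 0, 16, 32 mm, each 6 (y) x 12 (x) x 18 mm long. Spine 100 mm long, z = 18 to 32 mm; grip tab 30 mm (y), z = 32 to 62 mm, to pinch across x. Fits either way round. Home: spine rests on the bar, origin 18 mm above the rack's (36 mm if on the lands).
- comb_mid (a point): Point in the middle of the comb's spine, 25 mm above the comb's origin; the spine's end faces are 50 mm from it along the comb's y. The comb should not be pressed against the bar or the gauge block with more than about 20 N.
- cradle: Grey plastic parking cradle, fixed, 44 x 100 x 20 mm, with a trough 15 mm wide and 80 mm long along its y, in which the comb stands on its tooth tips. Origin under its centre; trough floor 8 mm above it.
- block_face (a point): Centre of the brass gauge block's front face (towards the slotted bar), 43 mm above the cart top. The block is 40 (rack x) x 30 (rack y) mm, from 12 to 66 mm above the cart, and extends 30 mm behind this face, towards the rack's +y. It cannot leave the rail; it slides with about 2 N of friction plus light drag (8 N per m/s).
- gauge_block (a joint): Travel of the gauge block in m: 0 = face at y = 150 mm in the rack's frame, growing towards the slotted bar (face y = 150 mm minus travel), stop at 109 mm. With the comb home it meets the comb's end at 93 to 107 mm.
- capacitor: Bystander: fat blue cylindrical capacitor standing upright, 35 mm diameter, 65 mm high; origin under its centre.
- coil_machine: Bystander: matte black coil tattoo machine on its foot, 34 x 85 x 75 mm; origin under its centre.
- hex_wrench: Bystander: chrome L-shaped hex wrench lying flat, 110 mm with a 28 mm short leg, 7 mm thick; origin at the middle of its long leg, on the cart.
- palette: Bystander: white ceramic palette with shallow wells, 80 x 110 x 10 mm; origin under its centre.
Things that resemble listed ones, but are neither listed nor needed, are in the scene too. Leave any black look-alike of the comb alone.

How it is judged:
On the way, in this order (a step that is already met when the one before it is completed fails the run):
1. the comb is fully home in the slotted bar, all five teeth in their slots (z of comb in the frame of rack between 0.014 and 0.0205 m and horizontal distance between comb and rack below 0.011 m and angle between comb's own z axis and vertical below 0.06 rad and angle between the y axis of comb and the y axis of rack, either way round below 0.08 rad), for 0.2 s.
2. the gauge block is slid up to the end of the seated comb (all of step 1 and horizontal distance between block_face and comb_mid below 0.0525 m), for 0.2 s.
At the end, for the whole second after the job is handed in: The comb stands upright (within 0.06 rad) in the slotted bar, parallel to it (within 0.08 rad), with its spine down on the bar (within 2.5 mm) and within 11 mm of the rack's nominal centre; the gauge block's face is within 2.5 mm of the comb's end face; comb and block are at rest and released (all of step 2 and contact force between the fingers and comb below 0.1 N and linear speed of comb below 0.01 m/s and velocity of joint gauge_block between -0.005 and 0.005 m/s); the robot touches nothing.
It fails at once if the comb is pressed or shoved against the rack (bar or gauge block) with more than 25 N (contact force between comb and rack above 25 N).
It fails at once if the fat blue capacitor is moved by more than 15 mm or knocked over (distance of capacitor from where it was at the start of the episode above 0.015 m or angle between capacitor's own z axis and vertical above 0.5 rad).
It fails at once if the black coil machine is moved by more than 15 mm or knocked over (distance of coil_machine from where it was at the start of the episode above 0.015 m or angle between coil_machine's own z axis and vertical above 0.5 rad).
It fails at once if the chrome hex wrench is moved by more than 15 mm or knocked over (distance of hex_wrench from where it was at the start of the episode above 0.015 m or angle between hex_wrench's own z axis and vertical above 0.5 rad).
It fails at once if the white palette is moved by more than 15 mm or knocked over (distance of palette from where it was at the start of the episode above 0.015 m or angle between palette's own z axis and vertical above 0.5 rad).
It also fails if it takes over 61 s, if anything falls off the work surface, if the arm or the gripper's body presses on something with over 40 N, if the wrist force passes 120 N, or if a joint passes its speed limit or range.

## Robot

A 7-joint arm with a two-finger parallel gripper is mounted at the origin on the work surface. World frame = base frame: x ahead of the robot, y to its left, z up, the work surface at z = 0. Lengths are in m, angles in rad, forces in N, time in s.
With the tool pointing down it reaches from about 0.4 to 0.875 m from the base axis. Payload 6.5 kg.
Tool frame: the origin (TCP) lies between the finger pads; the fingertips stand 8 mm ahead of it and the grasp point (between the pads) lies 11 mm behind it (ctrl.nose_length is the distance from the TCP to the fingertips, in m); z points along the fingers, y is the direction in which the jaws open and shut (so a half turn about z gives the same grasp; the last joint's range is limited). The gripper opens to 88 mm and grips with 3 to 60 N. Pads are 18 mm wide; open, the fingers measure 123 mm over their backs; the gripper's body (75 mm by 187 mm) begins 45 mm behind the grasp point.
Start: joints at [1.263, 0.536, -0.004, 1.538, 0.003, 1.067, -0.071], TCP at [0.156, -0.631, 0.247] pointing down, gripper open.
Joint ranges: [-2.7, 2.7], [-0.37, 2.16], [-1.27, 1.26], [0.24, 2.4], [-1.31, 4.45], [0.19, 1.91], [-2.76, 2.76]. Speed limits (rad/s): [2.39, 2.39, 3.14, 3.14, 3.14, 3.14, 3.14].

## Interface

Orientations are given as a rotation vector (axis times angle).
In Python, from bench import ctrl gives the robot as it stands. Calls block until the motion is done:
- ctrl.goto(position, orientation): joint-space move of the TCP to a pose.
- ctrl.movel(position, velocity=0.15, rotation=None): straight line of the TCP; rotation=None keeps the orientation; velocity is the mean speed in m/s.
- ctrl.goto_joints(angles): joint-space move.
- ctrl.grip(opening, grasp_force=None): finger opening in m; grasp_force is the grip in N (None keeps the last); returns when the fingers have stopped.
- ctrl.pause(seconds).
- ctrl.ik(position, orientation): joint angles nearest the present ones, or None.
- ctrl.get_obs(): the state.
- ctrl.snapshot(name): name is "side" or "top" or "wrist"; returns a dict with "color" (480x640x3 uint8, red, green, blue), "range_z" (480x640 float32, m along the optical axis (not along the pixel's ray), 0 where there is no reading), "intrinsics" (3x3 intrinsics, pixels), "dist" ([k1, k2, p1, p2, k3] as OpenCV has them; the pictures are not rectified), "world_to_cam" (4x4, takes a point from world to camera coordinates). Camera axes: x right, y down, z forward; pixel columns grow to the right and rows downward; lengths in m; the calibration is good to about 2 mm. A picture is of the moment at which its call begins.
A pose or a line that the arm cannot do raises ctrl.IKError and nothing moves.
- ctrl.hand_in(): hands the job in, once; it reports no verdict.
Trained networks look in the newest picture that a camera, given by its name, has taken for a name from the list of things; names that differ only in an ending like _2 or _b are one class to them, and where a whole thing is asked for, a point or a joint stands for the part that bears it (a point fixed in the world has none). Each returns a list of dicts, best first, with "p" (0 to 1); they miss things now and then, are a little off and sometimes report something else, mostly with a low value. They report only what shows in the picture. A call takes as long as a camera call. They do not tell look-alikes from the thing itself.
- ctrl.find_in(query, camera): "location" ([row, column] in pixels, amid what is visible of it).
- ctrl.trace(query, camera): "region" (480x640 bool, what is visible of it) and "location" ([row, column] in pixels, amid what is visible of it).
The state is a dict: "time": time; "joint_positions": joint angles; "joint_vel": joint speeds; "joint_efforts": joint torques, N m; "position": TCP position; "tcp_rot": TCP orientation; "ft_force": force on the tool from outside, world axes, zero at the start; "wrist_torque": the same for the moment, N m; "opening": finger opening in m.
Only numpy, scipy, OpenCV 4.12 (cv2) and the standard library are available. Lean on these libraries where they do the work, as an engineer would, in place of code of your own. Each camera call takes 0.05 s, during which the arm holds its last target.

## Working session

There is one attempt and no reset: what is moved stays moved. The work goes in short steps, each a Python script; the robot and the scene stay as the last script left them, time stands still between calls to the robot, and variables do not carry over. Pictures are saved under pics/ and viewed, and the job is handed in when it is done.

```bash
ls; mkdir -p pics; python3 - <<'E'
from bench import ctrl
import cv2
o=ctrl.get_obs();print(o['time'],o['position'],o['tcp_rot'],o['opening'],o['ft_force'])
for c in['top','side']:
    s=ctrl.snapshot(c);cv2.imwrite(f'pics/{c}0.png',s['color'][:,:,::-1]);print(c,s['intrinsics'],s['dist'],s['world_to_cam'])
    for q in['rack','comb','cradle','block_face','capacitor','coil_machine','hex_wrench','palette']:
        print(q,[(round(d['p'],2),[int(v) for v in d['location']]) for d in ctrl.find_in(q,c)])
E
```

```text
pics
0.0 [ 0.15550737 -0.6305306   0.24583934] [-3.11699576e+00 -3.78820227e-01  4.99550649e-04] 0.08764960117371846 [ 0.40231779  0.30783591 -0.97443471]
top [[581.63919217   0.         322.50670996]
 [  0.         581.63919217 246.04680988]
 [  0.           0.           1.        ]] [-0.19602896  0.          0.          0.          0.        ] [[ 2.27645998e-02 -9.99740851e-01 -6.00209741e-05 -4.35119867e-02]
 [-9.98428374e-01 -2.27316387e-02 -5.12255318e-02  5.61529276e-01]
 [ 5.12108924e-02  1.22605538e-03 -9.98687109e-01  1.14984178e+00]
 [ 0.00000000e+00  0.00000000e+00  0.00000000e+00  1.00000000e+00]]
rack []
comb [(0.81, [174, 424]), (0.63, [235, 436]), (0.53, [305, 454])]
cradle [(0.98, [241, 433])]
block_face [(0.94, [268, 227])]
capacitor [(0.58, [150, 370])]
coil_machine [(0.57, [153, 272])]
hex_wrench [(0.6, [338, 290])]
palette [(0.65, [341, 390]), (0.52, [233, 436])]
side [[435.1808764    0.         320.34786485]
 [  0.         435.1808764  236.20213745]
 [  0.           0.           1.        ]] [0.00010867 0.         0.         0.         0.        ] [[ 0.72274655 -0.69085668 -0.01882746 -0.44849082]
 [-0.50101706 -0.50499026 -0.70282767  0.29301301]
 [ 0.47604551  0.51739916 -0.71111096  0.47316202]
 [ 0.          0.          0.          1.        ]]
rack [(0.94, [233, 232])]
comb [(0.74, [262, 466]), (0.65, [309, 438])]
cradle [(0.68, [332, 426])]
block_face [(0.69, [200, 216]), (0.55, [165, 337])]
capacitor [(0.86, [212, 430]), (0.69, [307, 435]), (0.43, [236, 229])]
coil_machine [(0.71, [333, 427]), (0.65, [164, 339]), (0.4, [308, 431])]
hex_wrench [(0.86, [297, 189])]
palette [(0.78, [384, 278])]
```

View pics/top0.png

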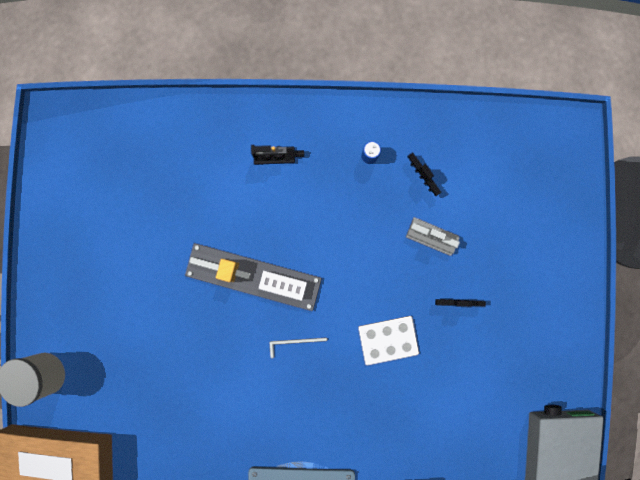

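View pics/side0.png

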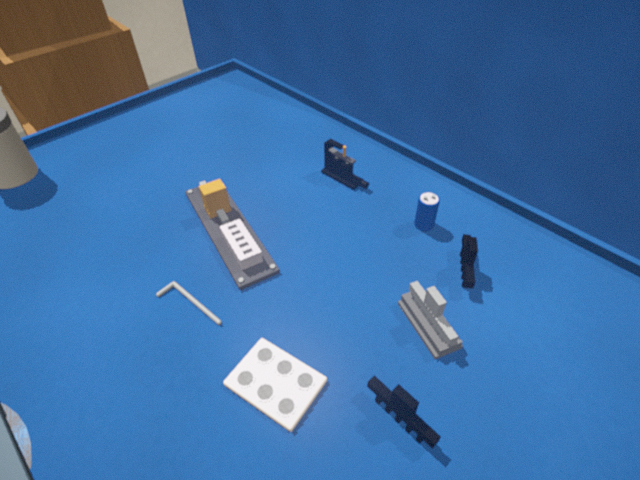

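The comb candidates in the top view are the steel comb in the grey cradle at (235,436), and two black look-alikes at (174,424) and (302,460). I choose the steel one. In the side view it is at (309,438).

```bash
cat > h.py <<'E'
from bench import ctrl
import cv2, numpy as np
from scipy.spatial.transform import Rotation as R
def cloud(s):
    v,u=np.mgrid[0:480,0:640].astype(np.float64)
    p=cv2.undistortPoints(np.stack([u.ravel(),v.ravel()],1)[:,None],s['intrinsics'],s['dist'])[:,0]
    z=s['range_z'].ravel().astype(float)
    c=np.c_[p*z[:,None],z]
    T=s['world_to_cam'];w=(c-T[:3,3])@T[:3,:3]
    w[z==0]=np.nan
    return w.reshape(480,640,3)
def rect(P):
    (c,sz,a)=cv2.minAreaRect((P[:,:2]*1000).astype(np.float32)); return np.round(c,1),np.round(sz,1),a
def down(psi): # tool down, tool y axis at angle psi in world
    y=np.array([np.cos(psi),np.sin(psi),0]);z=np.array([0,0,-1.]);x=np.cross(y,z)
    return R.from_matrix(np.c_[x,y,z]).as_rotvec()
E
python3 - <<'E'
from h import *
s=ctrl.snapshot('top');W=cloud(s);C=s['color'].astype(int)
im=cv2.resize(s['color'][200:330,180:500,::-1],None,fx=2.5,fy=2.5,interpolation=cv2.INTER_CUBIC);cv2.imwrite('pics/crop1.png',im)
def rep(n,r0,r1,c0,c1,zl,zh):
    w=W[r0:r1,c0:c1].reshape(-1,3);m=(w[:,2]>zl)&(w[:,2]<zh);P=w[m];print(n,len(P),rect(P),np.median(P,0))
rep('bar',235,315,255,315,.028,.042)
rep('block',255,290,210,240,.058,.075)
rep('base',235,315,180,330,.006,.018)
rep('cradle',210,260,400,470,.014,.026)
rep('spine',210,260,400,470,.034,.048)
rep('tab',210,260,400,470,.062,.080)
rep('coil',140,170,245,315,.02,.1);rep('cap',135,165,355,385,.05,.08);rep('black1',145,200,400,450,.005,.1);rep('black2',290,315,430,495,.01,.1)
rep('wr',330,360,262,335,.003,.02);rep('pal',310,370,350,425,.005,.02)
E
```

```text
bar 658 (array([483.5,  47.1]), array([89., 36.]), 75.8771743774414) [0.48271933 0.04877267 0.03518891]
block 320 (array([510.5, 155. ]), array([30.7, 40.2]), 76.61885070800781) [0.50963312 0.15535778 0.06523207]
base 3020 (array([481.9, 115.8]), array([281.3, 143.1]), 80.52377319335938) [0.49823388 0.1107158  0.0098032 ]
cradle 456 (array([ 587.3, -253.2]), array([100.9,  36.2]), 69.17278289794922) [ 0.58492506 -0.2489333   0.01893392]
spine 226 (array([ 587.7, -252.5]), array([99.5, 12.8]), 69.04121398925781) [ 0.58564606 -0.24115486  0.03921231]
tab 106 (array([ 587.9, -251.6]), array([30.8, 12.5]), 67.88720703125) [ 0.58774961 -0.25089044  0.06878244]
coil 407 (array([747. ,  69.8]), array([22.8, 85.7]), 2.5876636505126953) [0.74334873 0.08225363 0.05302483]
cap 258 (array([ 751.7, -122.8]), array([33.9, 34.3]), 27.8566951751709) [ 0.75061486 -0.12297239  0.05980615]
black1 473 (array([ 722. , -234.1]), array([ 75.6, 105.7]), 88.73360443115234) [ 0.71000359 -0.22944759  0.03154115]
black2 329 (array([ 454.5, -308.5]), array([101.5,  12.4]), 88.175537109375) [ 0.45497561 -0.29926861  0.03258741]
wr 332 (array([363.2,  15.2]), array([ 58.8, 143. ]), 1.3547570705413818) [0.36859352 0.02417832 0.0048502 ]
pal 2064 (array([ 377.6, -169. ]), array([143.1, 118. ]), 89.3443603515625) [ 0.37702652 -0.16646948  0.00942032]
```

View pics/crop1.png

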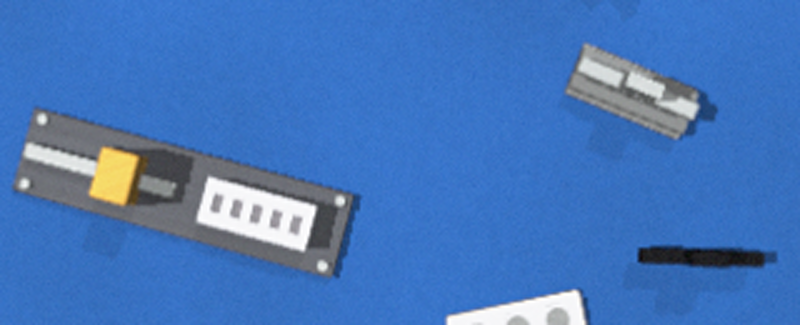

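The crop confirms the steel-coloured comb standing in the grey cradle (crop 640,85) and the bar's five slots. All sizes match the description. Next I refine both positions with the wrist camera.

```bash
python3 - <<'E'
from h import *
def rep(n,W,zl,zh,c,rad):
    w=W.reshape(-1,3);m=(w[:,2]>zl)&(w[:,2]<zh)&(np.hypot(w[:,0]-c[0],w[:,1]-c[1])<rad);P=w[m];
    if len(P)>10: print(n,len(P),rect(P),np.median(P,0))
    return m.reshape(480,640)
psi=np.radians(76-90)
ctrl.goto([.49,.055,.30],down(psi));s=ctrl.snapshot('wrist');W=cloud(s)
np.savez('bar.npz',**s)
cv2.imwrite('pics/w_bar.png',s['color'][:,:,::-1]);rep('bar',W,.03,.042,(.4835,.047),.06);rep('block',W,.06,.072,(.51,.155),.05);rep('base',W,.006,.015,(.49,.085),.2)
o=ctrl.get_obs();print(o['time'],o['position'],o['joint_positions'])
psi=np.radians(69-90)
ctrl.goto([.587,-.252,.28],down(psi));s=ctrl.snapshot('wrist');W=cloud(s)
cv2.imwrite('pics/w_comb.png',s['color'][:,:,::-1]);rep('spine',W,.034,.046,(.587,-.252),.06);rep('tab',W,.063,.078,(.587,-.252),.04);rep('crad',W,.014,.026,(.587,-.252),.08)
o=ctrl.get_obs();print(o['time'],o['position'],o['joint_positions'],o['ft_force'])
E
```

```text
bar 2161 (array([482.6,  45.6]), array([88.2, 36. ]), 76.4680404663086) [0.48316325 0.04811628 0.03540588]
block 1359 (array([509.7, 154.2]), array([30.1, 38.6]), 75.79560089111328) [0.50969686 0.15446384 0.06547978]
base 10400 (array([439.2, 101.7]), array([312.2, 181.8]), 76.0802993774414) [0.50293112 0.12445082 0.00955897]
3.7 [0.49021735 0.05413722 0.29988431] [ 0.5131223   0.3186248  -0.86107114  1.84602962  0.27011075  1.09913397
 -0.69352367]
spine 694 (array([ 589. , -253.7]), array([100.4,  11.3]), 69.12372589111328) [ 0.59588011 -0.23412865  0.03963369]
tab 377 (array([ 589.2, -253.5]), array([30.1, 11.5]), 68.54119110107422) [ 0.58927103 -0.25237857  0.06959277]
crad 1696 (array([ 588.7, -253.9]), array([100. ,  35.2]), 68.80720520019531) [ 0.58940695 -0.25160156  0.01962177]
4.975 [ 0.58756567 -0.24931754  0.28061339] [ 0.77962751  0.57224001 -0.66842265  1.50648836  0.36866527  1.19088561
 -0.31137846] [ 0.37558616 -1.20003078  0.33363246]
```

View pics/w_bar.png

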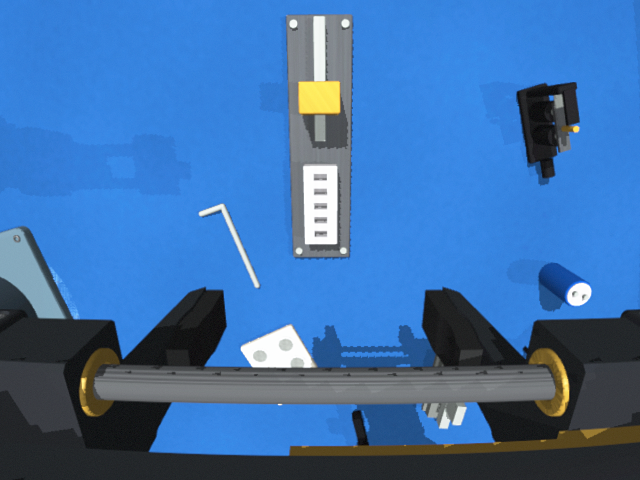

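View pics/w_comb.png

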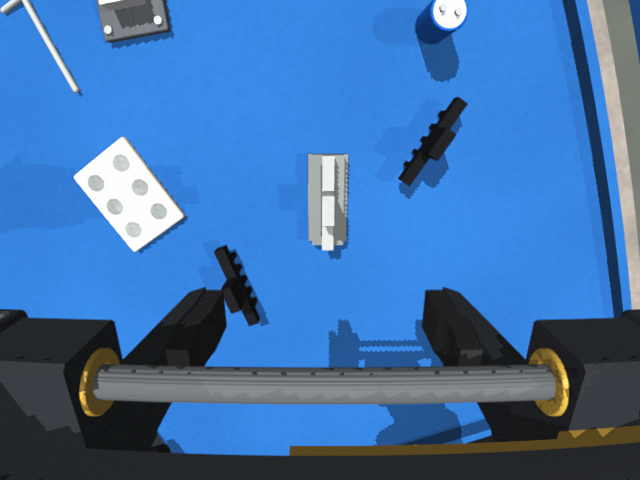

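The wrist views show the bar at (205,320) and the comb in its cradle at (205,328), agreeing with the top view within 2 mm. Now the grasp.

```bash
python3 - <<'E'
from h import *
psi=np.radians(69-90);r=down(psi)
def st(t):
    o=ctrl.get_obs();print(t,round(o['time'],2),o['position'].round(4),o['ft_force'].round(2),round(o['opening'],4),np.round(R.from_rotvec(o['tcp_rot']).as_matrix()[:,1],3))
st('0')
ctrl.grip(.05)
c=[.5886,-.2533]
ctrl.goto([*c,.12],r);st('above');ctrl.movel([*c,.052],.1);ctrl.pause(.15);st('down')
ctrl.grip(.0,25);st('grip')
p=ctrl.get_obs()['position']
ctrl.movel([*c,.12],.12);st('up')
s=ctrl.snapshot('wrist');cv2.imwrite('pics/g_wrist.png',s['color'][:,:,::-1])
s=ctrl.snapshot('side');cv2.imwrite('pics/g_side.png',s['color'][:,:,::-1])
st('end')
E
```

```text
0 4.97 [ 0.5876 -0.2493  0.2806] [ 0.38 -1.2   0.33] 0.088 [ 0.935 -0.355  0.001]
above 6.37 [ 0.5898 -0.2534  0.1214] [ 1.26 -0.15  0.1 ] 0.05 [ 0.934 -0.358  0.002]
down 7.35 [ 0.5892 -0.2535  0.0528] [ 0.95  0.05 -0.56] 0.0496 [ 0.934 -0.358  0.001]
grip 8.01 [ 0.5887 -0.2533  0.052 ] [ 0.79 -1.67  0.31] 0.0119 [ 0.934 -0.358  0.   ]
up 8.72 [ 0.5879 -0.2533  0.1195] [-0.38 -0.21 -2.16] 0.0119 [ 0.934 -0.358 -0.001]
end 8.82 [ 0.5877 -0.2531  0.1189] [ 0.57  0.13 -1.97] 0.0121 [ 0.934 -0.358 -0.002]
```

View pics/g_side.png

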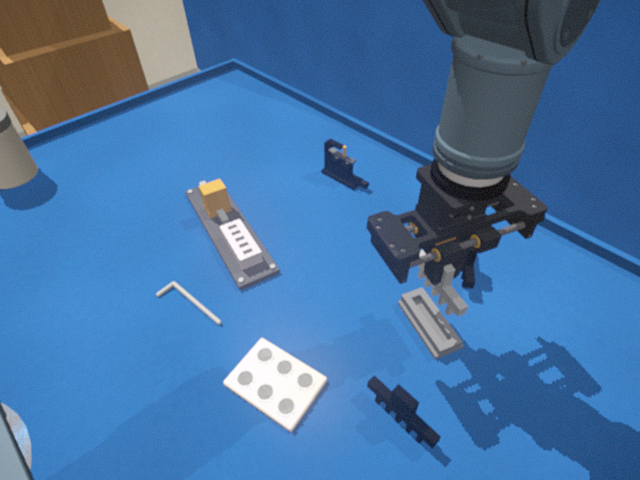

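View pics/g_wrist.png

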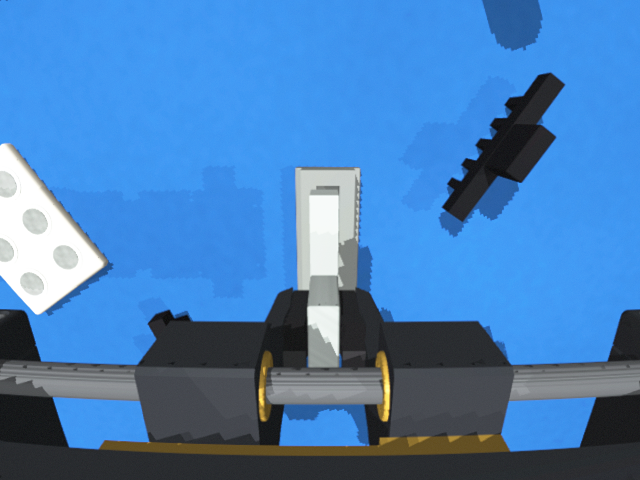

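The side view shows the comb hanging level in the jaws at (445,290), and the wrist view shows it square between the pads at (240,325). I measure its pose in the hand next.

```bash
python3 - <<'E'
from h import *
import json
s=ctrl.snapshot('wrist');W=cloud(s);o=ctrl.get_obs();p=o['position'];M=R.from_rotvec(o['tcp_rot']).as_matrix()
w=W.reshape(-1,3);L=(w-p)@M  # tool frame
# comb spine/tab: |y|<7mm
m=(np.abs(L[:,1])<.009)&(L[:,2]>-.03)&(L[:,2]<.05)&(np.abs(L[:,0])<.07)
P=L[m];print(len(P),P.min(0),P.max(0))
for a in np.arange(-.06,.06,.005):
    q=P[(P[:,0]>=a)&(P[:,0]<a+.005)]
    if len(q)>5: print(round(a,3),len(q),'top z',np.percentile(q[:,2],[5,50]).round(4),'y',np.percentile(q[:,1],[3,97]).round(4))
sp=P[(P[:,2]>.012)&(P[:,2]<.026)]
print('spine x ext',np.percentile(sp[:,0],[0,1,99,100]))
print(o['time'],p,M[:,0])
z=np.load('bar.npz');Wb=cloud(z)
w=Wb.reshape(-1,3);m=(w[:,2]>.031)&(w[:,2]<.040)&(np.hypot(w[:,0]-.483,w[:,1]-.047)<.065)
a=np.radians(76.1);d=np.array([np.cos(a),np.sin(a)]);n=np.array([-d[1],d[0]])
u=w[m][:,:2]@d;v=w[m][:,:2]@n;print('bar along',np.percentile(u,[0,.5,99.5,100]),'across',np.percentile(v,[0,.5,99.5,100]))
m=(w[:,2]>.061)&(w[:,2]<.07)&(np.hypot(w[:,0]-.51,w[:,1]-.154)<.05)
u=w[m][:,:2]@d;v=w[m][:,:2]@n;print('block along',np.percentile(u,[0,.5,99.5,100]),'across',np.percentile(v,[0,.5,99.5,100]))
img=z['color'];cv2.imwrite('pics/barz.png',cv2.resize(img[150:270,270:380,::-1],None,fx=5,fy=5,interpolation=cv2.INTER_CUBIC))
E
```

```text
6111 [-0.01231898 -0.00899628 -0.02999831] [0.05022469 0.00898501 0.02600621]
-0.015 99 top z [-0.0183 -0.0174] y [-0.0068  0.0045]
-0.01 381 top z [-0.0182 -0.0174] y [-0.0073  0.0057]
-0.005 407 top z [-0.0184 -0.0175] y [-0.0073  0.0057]
-0.0 443 top z [-0.0183 -0.0173] y [-0.0078  0.0062]
0.005 1046 top z [-0.0278 -0.0171] y [-0.0088  0.0087]
0.01 1040 top z [-0.0181 -0.0125] y [-0.0067  0.0049]
0.015 616 top z [-0.0153  0.01  ] y [-0.0063  0.0046]
0.02 304 top z [0.0115 0.0124] y [-0.0066  0.005 ]
0.025 307 top z [0.0114 0.0124] y [-0.0066  0.0049]
0.03 309 top z [0.0115 0.0125] y [-0.0065  0.0049]
0.035 323 top z [0.0114 0.0125] y [-0.0065  0.0048]
0.04 325 top z [0.0115 0.0124] y [-0.0065  0.0048]
0.045 444 top z [0.0114 0.0126] y [-0.0067  0.0047]
0.05 67 top z [0.0123 0.0193] y [-0.0065  0.0048]
spine x ext [0.01374545 0.01448076 0.05009191 0.05022469]
8.875 [ 0.58783172 -0.25310227  0.1189055 ] [ 3.58323328e-01  9.33597554e-01 -1.36011144e-05]
bar along [0.11617016 0.11662731 0.20402816 0.20412939] across [-0.4757397  -0.47561964 -0.43971319 -0.43950422]
block along [0.25713609 0.25717247 0.28720587 0.28730547] across [-0.47696912 -0.476882   -0.4385995  -0.43839665]
```

View pics/barz.png

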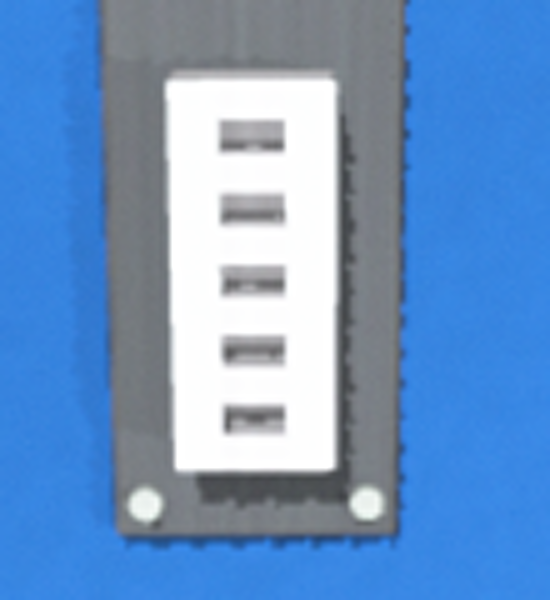

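The comb sits level and centred in the hand: its end is at +50.2 mm and its tips are 44.5 mm ahead of the TCP. The close crop shows the bar with five clear slots, so I go to hover over it and measure again.

```bash
cat >> h.py <<'E'
A=np.radians(76.1);D=np.array([np.cos(A),np.sin(A)]);N=np.array([-D[1],D[0]])
ROT=down(A-np.pi/2)
def xy(al,ac): return list(al*D+ac*N)
def st(t=''):
    o=ctrl.get_obs();p=o['position'];print(t,round(o['time'],2),p.round(4),'al/ac',(p[:2]@D).round(5),(p[:2]@N).round(5),o['ft_force'].round(2),round(o['opening'],4));return o
E
python3 - <<'E'
from h import *
ctrl.movel([.5886,-.2533,.16],.2)
ctrl.goto([*xy(.1608,-.4584),.14],ROT);ctrl.movel([*xy(.1608,-.4584),.100],.1);ctrl.pause(.4);o=st()
s=ctrl.snapshot('wrist');cv2.imwrite('pics/hover.png',s['color'][:,:,::-1])
w=cloud(s).reshape(-1,3)
M=R.from_rotvec(o['tcp_rot']).as_matrix();print(M.round(4));p=o['position']
m=(w[:,2]>.031)&(w[:,2]<.040)&(np.hypot(w[:,0]-.483,w[:,1]-.047)<.065)
u=w[m][:,:2]@D;v=w[m][:,:2]@N;print('bar along',len(u),np.percentile(u,[0,.5,99.5,100]),'across',np.percentile(v,[0,.5,99.5,100]))
L=(w-p)@M
m=(np.abs(L[:,1])<.009)&(L[:,2]>.009)&(L[:,2]<.02)&(L[:,0]>.02)&(L[:,0]<.07);q=w[m][:,:2]
print('comb end along',np.percentile(q@D,[99,100]),'across',np.percentile(q@N,[2,98]))
s=ctrl.snapshot('side');cv2.imwrite('pics/hover_s.png',cv2.resize(s['color'][120:320,120:360,::-1],None,fx=3,fy=3));st()
E
```

```text
11.38 [0.4838 0.046  0.1003] al/ac 0.16083 -0.45858 [-0.12 -0.08 -1.33] 0.0119
[[ 2.403e-01  9.707e-01  5.000e-04]
 [ 9.707e-01 -2.403e-01 -0.000e+00]
 [ 1.000e-04  5.000e-04 -1.000e+00]]
bar along 3533 [0.14246612 0.143263   0.20420674 0.20435598] across [-0.47609214 -0.47587205 -0.44005489 -0.43983163]
comb end along [0.21100775 0.21124143] across [-0.46355683 -0.45210396]
 11.48 [0.4837 0.0459 0.1001] al/ac 0.16077 -0.45847 [ 0.5  -0.   -1.75] 0.0121
```

View pics/hover.png

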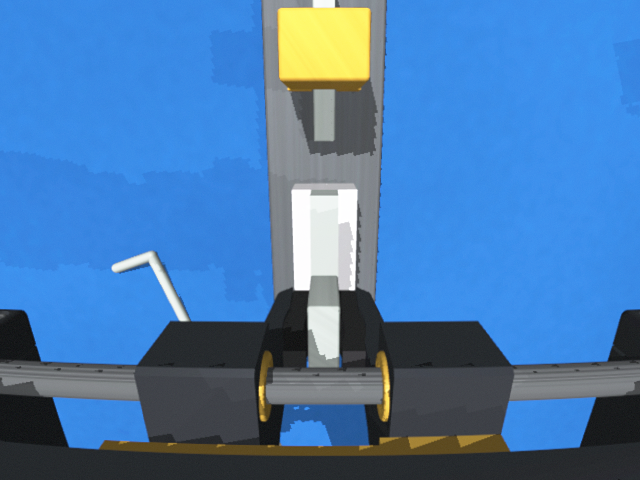

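View pics/hover_s.png

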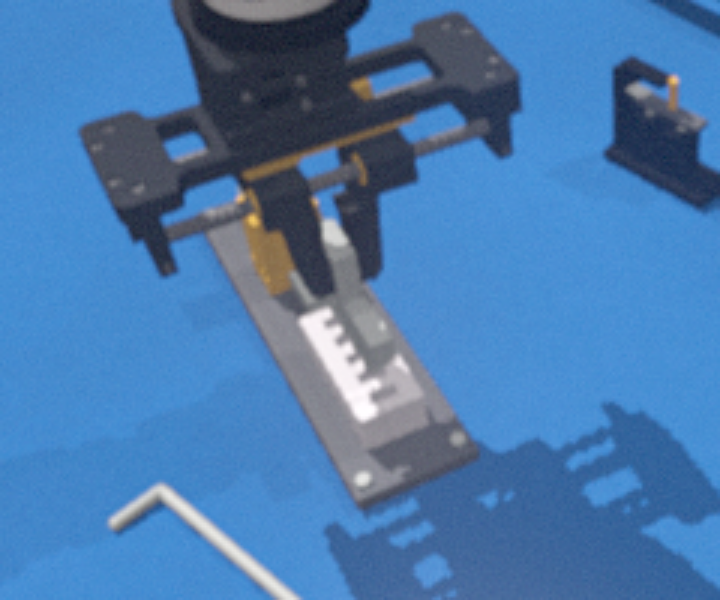

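The hover views show the comb over the bar, with both ends visible. From the same picture the comb is about 0.8 mm too far along the rack's +y. I correct that and descend in force-guarded steps.

```bash
cat >> h.py <<'E'
def fz(n=3):
    f=[]
    for i in range(n): f.append(ctrl.get_obs()['ft_force']); ctrl.pause(.02)
    return np.mean(f,0)
def descend(al,ac,z0,z1,lim=4,step=.0008,base=-1.7):
    z=z0
    while z>z1:
        z-=step; ctrl.movel([*xy(al,ac),z],.03)
        f=fz(2)
        if f[2]-base>lim: break
    print('stop cmd',round(z,4),'f',f.round(2)); return z
E
python3 - <<'E'
from h import *
al,ac=.1602,-.4586
ctrl.movel([*xy(al,ac),.086],.06);ctrl.pause(.3);st();b=fz(6);print('base',b)
z=descend(al,ac,.086,.074,base=b[2]);ctrl.pause(.1);st()
E
```

```text
12.17 [0.4838 0.0454 0.0862] al/ac 0.16026 -0.45875 [-0.06  0.59 -2.15] 0.0117
base [ 0.12038973  0.25618115 -1.84669585]
stop cmd 0.0732 f [ 0.46 -0.1  -1.82]
 16.9 [0.4837 0.0453 0.0732] al/ac 0.1602 -0.45862 [-0.46  0.22 -2.56] 0.0115
```

The tips are 7 mm below the bar top with no force, so all five teeth are in their slots. I continue down to home.

```bash
python3 - <<'E'
from h import *
al,ac=.1602,-.4586
ctrl.movel([*xy(al,ac),.066],.03);f=fz(3);print(f.round(2));st()
z=descend(al,ac,.066,.0606,lim=3,step=.0006,base=-1.9);ctrl.pause(.1);o=st()
s=ctrl.snapshot('wrist');W=cloud(s);w=W.reshape(-1,3);p=o['position'];M=R.from_rotvec(o['tcp_rot']).as_matrix();L=(w-p)@M
m=(np.abs(L[:,1])<.009)&(L[:,0]>.02)&(L[:,0]<.049)&(L[:,2]>.005)&(L[:,2]<.02);print('spine top z',np.median(w[m][:,2]))
m=(np.abs(L[:,1])<.004)&(L[:,0]>-.01)&(L[:,0]<.01)&(L[:,2]>-.022)&(L[:,2]<-.01);print('tab top z',np.median(w[m][:,2]))
E
```

```text
[-0.32  0.18 -1.99]
 17.34 [0.4836 0.0454 0.0659] al/ac 0.16023 -0.45849 [ 0.19 -0.12 -1.28] 0.0116
stop cmd 0.0606 f [-1.05  0.16  4.41]
 19.99 [0.4838 0.0454 0.0608] al/ac 0.16029 -0.45871 [-0.23 -0.49  5.64] 0.0115
spine top z 0.04846242883614102
tab top z 0.0783803087323101
```

The comb is home: it took about 7 N of down force at the expected height. I ease off, release, go up and check.

```bash
python3 - <<'E'
from h import *
al,ac=.1602,-.4586
ctrl.movel([*xy(al,ac),.0617],.03);st('ease')
ctrl.grip(.04);st('open')
ctrl.movel([*xy(al,ac),.13],.15);st('up')
ctrl.movel([*xy(.335,ac+.0002),.13],.25);st('behind')
s=ctrl.snapshot('side');cv2.imwrite('pics/seat_s.png',cv2.resize(s['color'][120:320,120:360,::-1],None,fx=3,fy=3))
s=ctrl.snapshot('top');cv2.imwrite('pics/seat_t.png',cv2.resize(s['color'][200:330,180:360,::-1],None,fx=4,fy=4))
w=cloud(s).reshape(-1,3);r=np.hypot(w[:,0]-.4835,w[:,1]-.0455)<.06
for n,a,b in[('spine',.043,.056),('tab',.073,.088)]:
    q=w[r&(w[:,2]>a)&(w[:,2]<b)];print(n,len(q),rect(q) if len(q)>5 else 0,np.median(q,0))
E
```

```text
ease 20.29 [0.4837 0.0453 0.0616] al/ac 0.1602 -0.45864 [0.84 0.43 0.09] 0.0117
open 20.88 [0.4836 0.0453 0.0617] al/ac 0.16021 -0.45859 [-0.46 -0.77 -0.03] 0.0398
up 21.48 [0.4834 0.045  0.1297] al/ac 0.1598 -0.45843 [ 0.24 -0.18 -0.18] 0.04
behind 22.33 [0.5249 0.2132 0.1291] al/ac 0.33311 -0.45833 [ 0.48 -0.4   0.38] 0.0397
spine 227 (array([483.6,  47.2]), array([100.3,  12.2]), 75.99513244628906) [0.48368981 0.03229645 0.04922626]
tab 101 (array([483.8,  47. ]), array([29.8, 11.9]), 75.65492248535156) [0.48368283 0.04613137 0.07875499]
```

View pics/seat_s.png

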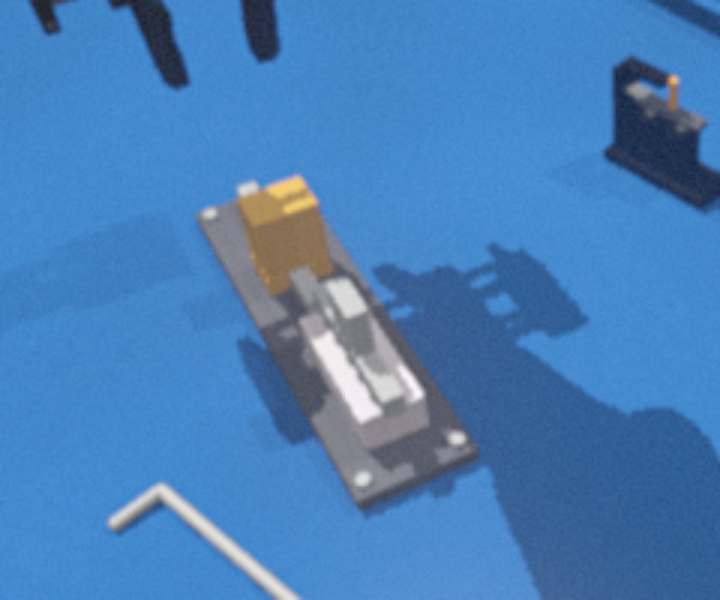

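View pics/seat_t.png

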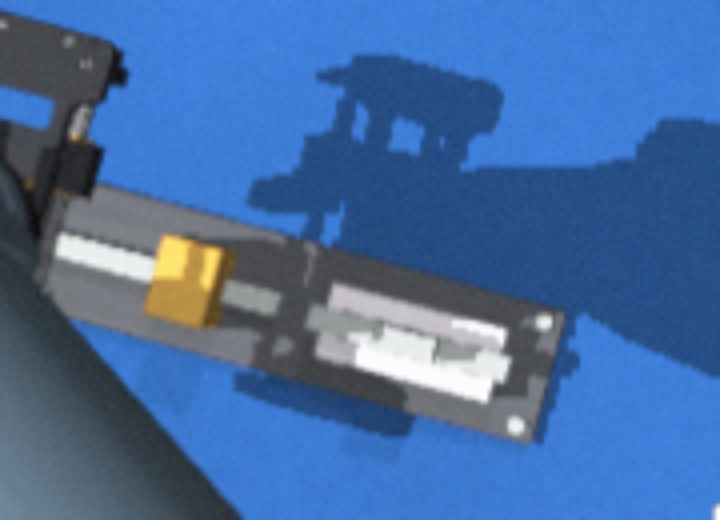

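Both views show the spine down on the bar, with no teeth visible: side crop (350,350), top crop (410,345). The spine top reads 49 mm and the yaw 76.0°. Now I push the block from behind with closed fingers.

```bash
python3 - <<'E'
from h import *
ac=-.4585
ctrl.grip(0.0,20);ctrl.movel([*xy(.335,ac),.046],.12);ctrl.pause(.2);st()
b=fz(6);print('base',b.round(2),b[:2]@D)
ctrl.movel([*xy(.305,ac),.046],.08);st('pre')
a=.305
while a>.262:
    a-=.004;ctrl.movel([*xy(a,ac),.046],.04);o=ctrl.get_obs();print(round(a,4),round(o['position'][:2]@D,4),round((o['ft_force']-b)[:2]@D,2))
st()
s=ctrl.snapshot('side');cv2.imwrite('pics/push_s.png',cv2.resize(s['color'][120:320,120:360,::-1],None,fx=3,fy=3))
E
```

```text
24.18 [0.5261 0.2152 0.0468] al/ac 0.33529 -0.45899 [ 0.35 -0.19  0.71] 0.0006
base [-0.13 -0.21  0.2 ] -0.2358945211772928
pre 24.81 [0.5184 0.1855 0.0461] al/ac 0.30459 -0.45871 [-0.77  0.2  -0.5 ] 0.0006
0.301 0.301 -0.21
0.297 0.2968 1.02
0.293 0.2928 1.06
0.289 0.2885 0.23
0.285 0.2844 1.06
0.281 0.2804 0.32
0.277 0.2764 -0.52
0.273 0.2724 -0.12
0.269 0.2684 1.28
0.265 0.2644 -0.38
0.261 0.2604 0.1
 27.56 [0.5076 0.1426 0.0459] al/ac 0.26037 -0.45851 [-0.24 -0.08  0.78] 0.0001
```

View pics/push_s.png

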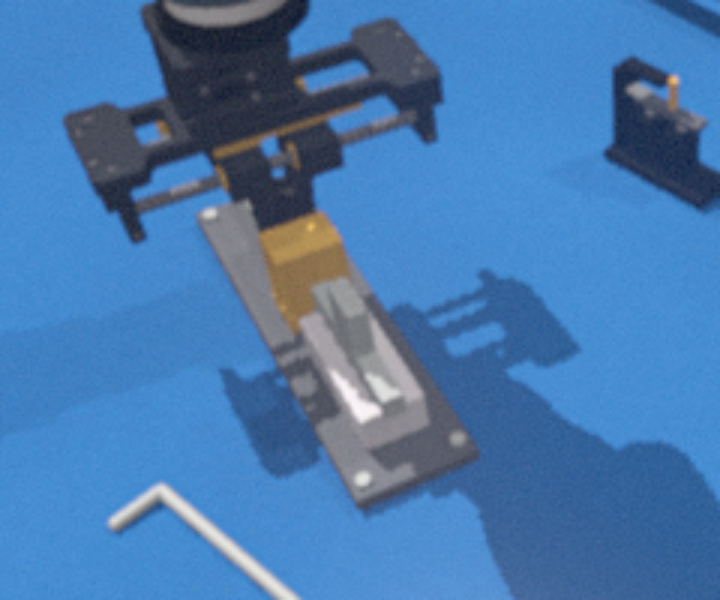

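The block has moved up near the comb (side crop 305,260). I finish in 1 mm steps until the force rises.

```bash
python3 - <<'E'
from h import *
ac=-.4585;b=-.24
a=.261;k=0
while a>.244:
    a-=.0008;ctrl.movel([*xy(a,ac),.046],.02);f=fz(2)[:2]@D-b;print(round(a,4),round(f,2),end='; ')
    if f>3.5: break
o=st('\nstop');ctrl.pause(.25)
ctrl.movel([*xy(a+.03,ac),.046],.1);ctrl.movel([*xy(.33,ac),.16],.2);ctrl.pause(.2);st('back')
s=ctrl.snapshot('wrist');cv2.imwrite('pics/end_w.png',s['color'][:,:,::-1])
s=ctrl.snapshot('side');cv2.imwrite('pics/end_s.png',cv2.resize(s['color'][120:320,120:360,::-1],None,fx=3,fy=3))
s=ctrl.snapshot('top');cv2.imwrite('pics/end_t.png',cv2.resize(s['color'][200:330,180:360,::-1],None,fx=4,fy=4))
w=cloud(s).reshape(-1,3);r=np.hypot(w[:,0]-.4835,w[:,1]-.0455)<.12
for n,lo,hi,ra in[('spine',.043,.056,.06),('block',.061,.0695,.12),('tab',.073,.088,.06)]:
    q=w[r&(w[:,2]>lo)&(w[:,2]<hi)&(np.hypot(w[:,0]-.4835,w[:,1]-.0455)<ra)];u=q[:,:2]@D;print(n,len(q),rect(q),np.median(q,0),np.percentile(u,[0,1,99,100]).round(4))
st()
E
```

```text
0.2602 0.92; 0.2594 2.04; 0.2586 1.95; 0.2578 1.44; 0.257 2.24; 0.2562 2.0; 0.2554 1.24; 0.2546 2.27; 0.2538 2.05; 0.253 1.37; 0.2522 1.86; 0.2514 2.31; 0.2506 1.56; 0.2498 3.05; 0.249 3.44; 0.2482 4.66; 
stop 32.14 [0.5048 0.1313 0.046 ] al/ac 0.24873 -0.45852 [ 2.25  4.54 -2.67] 0.0007
back 33.82 [0.5237 0.2092 0.1588] al/ac 0.32887 -0.45809 [-0.05 -0.38 -0.6 ] 0.0006
spine 237 (array([486. ,  45.7]), array([101.,  38.]), 78.07628631591797) [0.48373566 0.06187228 0.0490843 ] [0.1105 0.1113 0.2111 0.2123]
block 312 (array([490.9,  77.5]), array([95.4, 40.2]), 76.3813705444336) [0.49752105 0.10893221 0.06520985] [0.1455 0.2109 0.2406 0.2409]
tab 103 (array([483.3,  45.6]), array([29.9, 11.8]), 75.62348937988281) [0.4834981  0.0458069  0.07890534] [0.1454 0.1456 0.1751 0.1753]
 33.97 [0.5241 0.2098 0.1594] al/ac 0.32958 -0.4583 [ 0.04  0.37 -0.67] 0.0002
```

View pics/end_s.png

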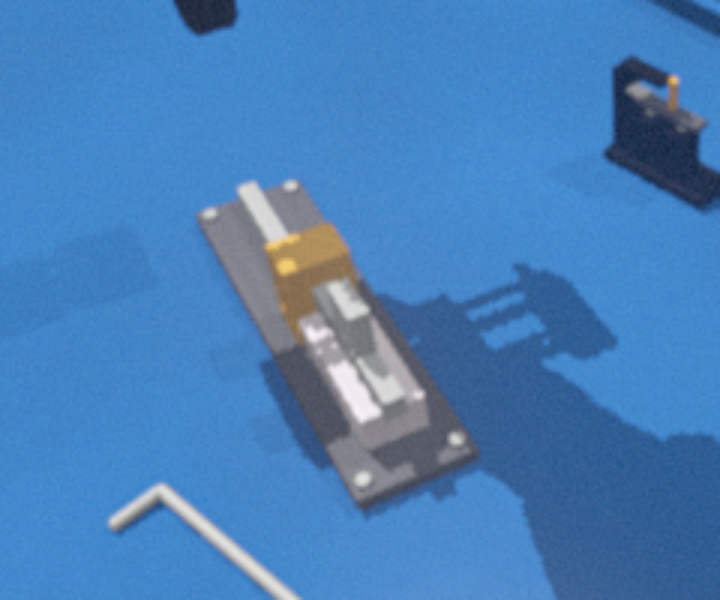

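View pics/end_t.png

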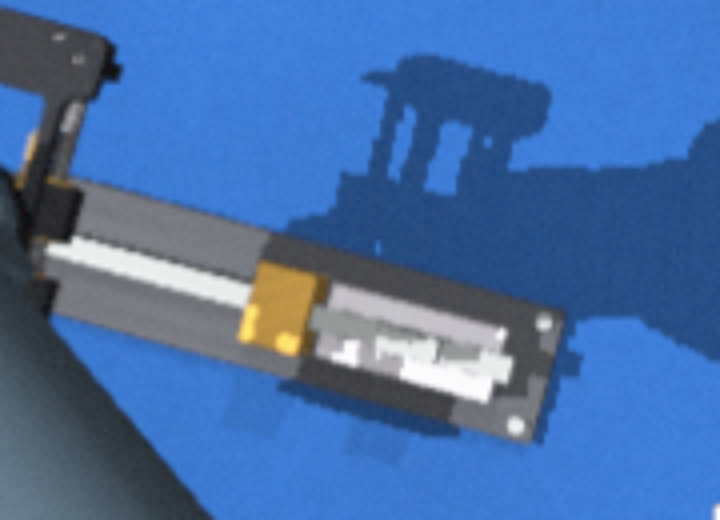

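The block face (0.2109) and the comb end (about 0.2105) agree within 0.5 mm along the rack. The comb moved back about 1 mm within its slot clearance and is still down and upright. The gripper is clear of everything, so I hand in.

```bash
python3 - <<'E'
from h import *
ctrl.hand_in();st()
E
```

```text
the job is handed in; nothing more can be done
the job is handed in; nothing more can be done
```

The comb is home in the slotted bar and the gauge block is against its end. I handed the job in at about 34 s of the 61 s allowed; hand-in gives no verdict.

- **Comb:** I gripped the steel comb by its tab and centred it on the true bar position using one wrist picture that showed both comb and bar. The teeth entered their slots on the first try with no force. I seated it with about 7 N, then eased off and let go.
- **Block:** I pushed it from behind with closed fingers. Sliding took about 2 N, and I stopped when the force rose to about 4.7 N at contact, then backed away.

**Last checks, all by depth camera:**
- The spine top reads 49.1 mm against an expected 50 mm; the same camera also reads other known heights about 1 mm low.
- The comb's yaw is 75.6–76.0° against about 76.1° for the rack.
- The gap between block face and comb end is at most 0.5 mm.
- I kept well clear of the bystanders and the black look-alikes, but did not measure their positions again at the end.

**Disagreements:** the top and wrist cameras differed by up to 1.5 mm along the rack. The push also moved the comb about 1 mm within its slot clearance. A last box fit of the spine came out too wide (38 mm, where the spine is 12 mm), probably because it caught part of the block's side. I used the tab and the spine's far end for the gap instead.

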